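# Shake-test a carved rattle box

## Robot

A 7-joint arm with a two-finger parallel gripper is mounted at the origin on the work surface. World frame = base frame: x ahead of the robot, y to its left, z up, the work surface at z = 0. Lengths are in m, angles in rad, forces in N, time in s.
With the tool pointing down it reaches from about 0.4 to 0.875 m from the base axis. Payload 19.3 kg.
Tool frame: the origin (TCP) lies at the very end of the fingers, on their centre line; the grasp point (between the pads) lies 19 mm behind it; z points along the fingers, y is the line along which they close (so a half turn about z gives the same grasp; the last joint's range is limited). The gripper opens to 85 mm and grips with 20 to 120 N. Pads are 22 mm wide; open, the fingers measure 114 mm over their backs; the gripper's body (76 mm by 85 mm) begins 54 mm behind the grasp point. The pads swing forward as they close: fully open they stand 13 mm farther back than shut.
Start: joints at [-1.361, 0.521, -0.036, 1.599, 0.021, 1.021, -0.113], TCP at [0.173, 0.601, 0.231] pointing down, gripper open.
Joint ranges: [-2.91, 2.91], [-0.3, 2.13], [-1.5, 1.42], [0.17, 2.43], [-1.26, 4.41], [0.16, 1.93], [-2.52, 2.52]. Speed limits (rad/s): [1.89, 1.89, 2.39, 2.39, 3.01, 3.01, 3.01].

## Interface

Orientations are given as [roll, pitch, yaw] about the fixed x, y, z axes, in that order (R = Rz(yaw) Ry(pitch) Rx(roll)).
In Python, from workcell import bot gives the robot as it stands. The module is installed in compiled form; this text tells all that it offers.
- The arm moves only by the tool apply_moves, never from a script. Its arguments are lists of equal length, an entry for each row: "claw": the finger opening in m, from 0 to 0.0854; "xyz": the shift along the tool's x, y, z in m, a list of three; "twist": the turn, a rotation vector about the tool's x, y, z in rad, a list of three. A call has 1 to 20 rows; each row shifts and turns the commanded pose from where the row before left it, along the tool's axes as they then stand; what a row does not reach is not made up. A row lasts 1/10 s, in which the tool goes at most 50 mm and 8.59 degrees, less where a joint would pass 70% of its speed; a pose out of reach is approached as far as the arm can. A call with a gripper value outside its range is refused whole. The fingers move at their own pace and stop on an object; "force" is the grip in N (left out, the last holds). Time passes only in rows, so rows that do not move let the fingers close. It gives the time, the measured TCP pose, the force, the opening and the grip force at its end, in the units of the state.
- bot.observe(): the state, without advancing time (a new reading comes with each control period).
- bot.grab_frame(name): name is "scene" or "top" or "wrist"; returns a dict with "img" (400x640x3 uint8, red, green, blue), "vfov" (degrees; the focal length in pixels is half the picture's height over the tangent of half this angle, whatever the lens; pixels are square), "cx", "cy" (the principal point, pixels), "view" (4x4, takes a point from world to camera coordinates). Camera axes: x right, y up, looking along -z (the intrinsics and any distortion apply to the point x, -y, -z); pixel columns grow to the right and rows downward; lengths in m; the calibration is good to about 2 mm. The wrist camera is an equidistant fisheye: a pixel r from the principal point sees the ray r / f radians off the axis. A picture is of the moment at which its call begins. There is no depth.
- bot.job_done(): hands the job in; it is judged then, once.
Trained networks look in the newest picture that a camera, given by its name, has taken for a name from the list of things; names that differ only in an ending like _2 or _b are one class to them, and where a whole thing is asked for, a point or a joint stands for the part that bears it (a point fixed in the world has none). Each returns a list of dicts, best first, with "score" (0 to 1); they miss things now and then, are a little off and sometimes report something else, mostly with a low value. They report only what shows in the picture. A call takes as long as a camera call. They do not tell look-alikes from the thing itself.
- bot.find_in(camera, query): "position" ([x, y, z] in m, in world coordinates, good to about 4 mm: the middle of the surface that is visible of it).
The state is a dict: "clock": time; "qpos": joint angles; "qd": joint speeds; "joint_efforts": joint torques, N m; "position": TCP position; "tool_rot": TCP orientation; "force": force on the tool from outside, world axes, zero at the start; "moment": the same for the moment, N m; "grip_width": finger opening in m; "finger_force": force on a finger pad.
Only numpy, scipy, OpenCV 4.12 (cv2) and the standard library are available. Lean on these libraries where they do the work, as an engineer would, in place of code of your own. Each camera call takes 0.05 s, during which the arm holds its last target. There are 200 camera calls.

## Task

Pick up the pale carved box with the dark, brass-studded lid and, holding it clear of the bench, shake it gently to and fro, end to end along its length, at least three times, so that you feel the loose ball inside knock against both ends. Then lay it down gently, upright and lengthwise, in the middle of the blue felt tray and let go. Leave the plain walnut box with the pale lid where it is.

Things in the scene. Friction and masses are not known exactly. Their poses are not given: they have to be found in the camera images.
- rattle_center (a point): Centre of the carved rattle box, a closed loose block 120 mm long (its x), 50 mm wide (its y), 56 mm high (its z, up), about 0.27 kg; the origin is 28 mm above its underside. Pale wood with scrolls on its sides, dark lid 12 mm thick glued on, two brass studs on top. It starts standing on the bench; grasp it across the 50 mm width.
- ball (a joint): The loose 45 g steel ball hidden inside the carved box: its place along the box's x axis, in m. 0 is the middle, +0.015 it rests against the +x end of its channel, -0.015 against the -x end. It rolls almost freely, and lags behind when the box is moved: brisk strokes of about 60 mm along the box's length (0.3 to 0.5 s each way), stopping or reversing at each end, throw it from end to end; so does a tilt of a few degrees.
- tray_floor (a point): Centre of the blue felt floor of the tray, on top of the felt, 8 mm above the bench. The tray is fixed, of wood, inside 190 mm long (its x) and 150 mm wide (its y), outside 206 x 166 mm, with a rim 16 mm above the bench (8 mm above the felt).
- walnut_center (a point): Centre of a bystander, a loose plain dark walnut box with a pale lid, 110 x 52 x 56 mm (x, y, z), origin 28 mm above its underside; not to be touched. A small carved bird (80 mm high) and a wooden mallet also lie at the far side of the bench, at x above 0.72 m, away from the work.
There are look-alikes about, which are no part of the job. What is shaped like the part that bears rattle_center but turquoise is not meant.

How it is judged:
By the outcome, as a careful person would: the job done as asked, in the order asked, and still so for the second after the job is handed in, with the robot touching nothing.
It also fails if it takes over 45 s, if anything falls off the work surface, if the arm or the gripper's body presses on something with over 40 N, if the wrist force passes 120 N, or if a joint passes its speed limit or range.

## Working session

There is one attempt and no reset: what is moved stays moved. The work goes in short steps, Python scripts to look and compute and a tool call to move; the robot and the scene stay as the last step left them, time stands still between calls to the robot, and variables do not carry over. Pictures are saved under pics/ and viewed, at most 10 in all, crops included, and the job is handed in when it is done.

Besides the shell and the picture viewer there is one more tool, called as name(argument=value, ...), one argument or row to a line, values as JSON. apply_moves: Moves the arm, as the interface text tells. Its arguments: {"type":"object","properties":{"claw":{"type":"array"},"xyz":{"type":"array"},"twist":{"type":"array"},"force":{"type":"number"}},"required":["claw","xyz","twist"]}

```bash
mkdir -p pics; cat > h.py <<'E'
import numpy as np, cv2
from workcell import bot
def grab(n,f=None):
    d=bot.grab_frame(n)
    if f: cv2.imwrite('pics/'+f,d['img'][:,:,::-1])
    return d
def ray(d,u,v):  # pinhole
    f=200/np.tan(np.radians(d['vfov'])/2); V=np.array(d['view'])
    c=np.array([(u-d['cx'])/f,-(v-d['cy'])/f,-1.]); R=V[:3,:3]
    return -R.T@V[:3,3], R.T@c
def onz(d,u,v,z):
    o,r=ray(d,u,v); return o+r*(z-o[2])/r[2]
def proj(d,p):
    f=200/np.tan(np.radians(d['vfov'])/2); V=np.array(d['view']); c=V[:3,:3]@p+V[:3,3]
    return d['cx']+f*c[0]/-c[2], d['cy']-f*c[1]/-c[2]
E
python3 - <<'E'
from h import *
for n in('scene','top'):
    d=grab(n,n+'1.png'); print(n,d['vfov'],d['cx'],d['cy'],{k:v for k,v in d.items() if k not in('img','view','vfov','cx','cy')},np.round(d['view'],3).tolist())
    for q in('rattle_center','tray_floor','walnut_center'):
        for r in bot.find_in(n,q): print(q,np.round(r['position'],3),round(r['score'],2),np.round(proj(d,np.array(r['position']))))
s=bot.observe();print({k:np.round(v,3).tolist() for k,v in s.items()})
E
```

```text
scene 53.306265296626975 321.60214577587783 196.72128322425132 {} [[0.786, 0.618, -0.014, -0.483], [-0.335, 0.446, 0.83, 0.117], [0.519, -0.647, 0.558, -1.147], [0.0, 0.0, 0.0, 1.0]]
rattle_center [0.503 0.204 0.042] 0.91 [337. 167.]
rattle_center [0.666 0.173 0.054] 0.71 [388. 190.]
rattle_center [0.502 0.373 0.041] 0.6 [373. 143.]
tray_floor [ 0.605 -0.269  0.008] 0.84 [216. 318.]
walnut_center [ 0.482 -0.043  0.048] 0.96 [259. 208.]
top 56.700155436126856 316.6226036822258 200.44661445253493 {} [[-0.019, -1.0, 0.003, 0.07], [0.996, -0.018, 0.089, -0.574], [-0.089, 0.004, 0.996, -0.942], [0.0, 0.0, 0.0, 1.0]]
rattle_center [0.495 0.386 0.056] 0.96 [187. 233.]
rattle_center [0.646 0.209 0.055] 0.81 [257. 173.]
rattle_center [0.483 0.228 0.051] 0.71 [250. 237.]
walnut_center [ 0.464 -0.021  0.059] 0.7 [350. 243.]
{'clock': 0.4, 'qpos': [-1.361, 0.522, -0.036, 1.6, 0.021, 1.021, -0.113], 'qd': [0.0, -0.0, -0.003, 0.0, -0.0, 0.0, 0.002], 'joint_efforts': [-0.002, -92.605, 1.977, -36.99, 0.018, 0.003, -0.0], 'position': [0.173, 0.601, 0.231], 'tool_rot': [-3.141, 0.0, 2.862], 'force': [-0.296, 0.334, 0.458], 'moment': [-0.007, 0.027, 0.011], 'finger_force': 0.0, 'grip_width': 0.086}
```

View pics/top1.png

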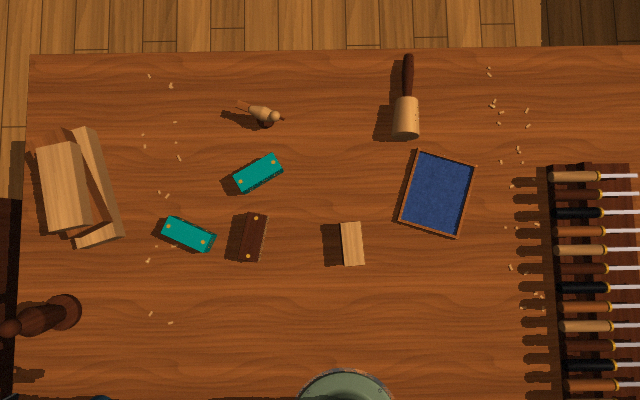

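View pics/scene1.png

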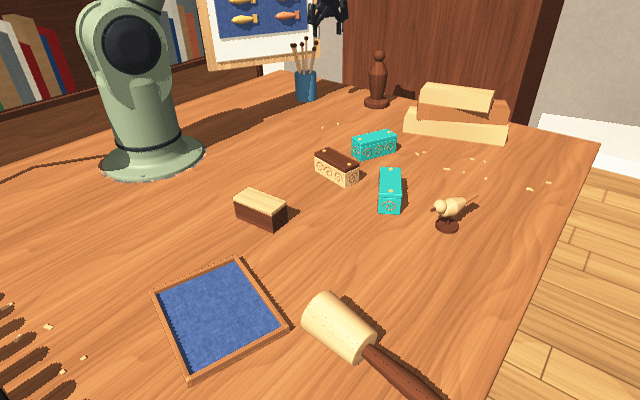

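Candidates (scene pixels):
- Pale box with dark studded lid at (337,167), top view (250,237).
- Turquoise look-alikes at (373,143) and (388,190).
- Walnut box with pale lid at (259,208).

I choose (337,167) and check it in a close crop while measuring.

```bash
python3 - <<'E'
from h import *
s=cv2.imread('pics/scene1.png');t=cv2.imread('pics/top1.png')
a=cv2.resize(s[135:205,290:410],None,fx=6,fy=6)[:,:400]
a=cv2.resize(s[140:200,300:360],(390,390),interpolation=cv2.INTER_CUBIC)
b=cv2.resize(t[205:270,220:285],(390,390),interpolation=cv2.INTER_CUBIC)
cv2.imwrite('pics/crop1.png',np.hstack([a,b]))
d=grab('top'); im=d['img'].astype(int)
# tray: blue felt
m=((im[:,:,2]>im[:,:,0]+25)&(im[:,:,2]>im[:,:,1]+15)).astype(np.uint8); m[:, :380]=0; m[:, 490:]=0
P=np.argwhere(m)[:,::-1]
W=np.array([onz(d,u,v,.008)[:2] for u,v in P])
r=cv2.minAreaRect((W*1000).astype(np.float32)); print('tray',r,cv2.boxPoints(r).round().tolist())
for nm,uv in (('walnut',(350,243)),):
    print(nm, onz(d,*uv,.056))
# studs: yellowish bright pixels in lid region
reg=im[205:270,225:275]
y=((reg[:,:,0]>130)&(reg[:,:,0]>reg[:,:,2]+70)&(reg[:,:,1]>90)).astype(np.uint8)
n,l,st,c=cv2.connectedComponentsWithStats(y)
for k in range(1,n): print(st[k,4],c[k]+[225,205],onz(d,*(c[k]+[225,205]),.057).round(4))
E
```

```text
tray ((591.582275390625, -261.4233093261719), (146.5095977783203, 187.35733032226562), 72.03559112548828) [[480.0, -302.0], [658.0, -360.0], [703.0, -221.0], [525.0, -163.0]]
walnut [ 0.46379268 -0.02225956  0.056     ]
11 [255.54545455 217.63636364] [0.5316 0.2135 0.057 ]
1 [268. 217.] [0.5326 0.1822 0.057 ]
1 [266. 222.] [0.5201 0.1873 0.057 ]
2 [265.5 227.5] [0.5064 0.1887 0.057 ]
5 [264.8 231.8] [0.4957 0.1905 0.057 ]
2 [263.5 237.5] [0.4815 0.1938 0.057 ]
1 [263. 242.] [0.4703 0.1951 0.057 ]
2 [262.  247.5] [0.4568 0.1977 0.057 ]
12 [247.5 255.5] [0.4377 0.2339 0.057 ]
1 [260. 253.] [0.4432 0.2028 0.057 ]
4 [259.25 258.75] [0.4291 0.2047 0.057 ]
```

View pics/crop1.png

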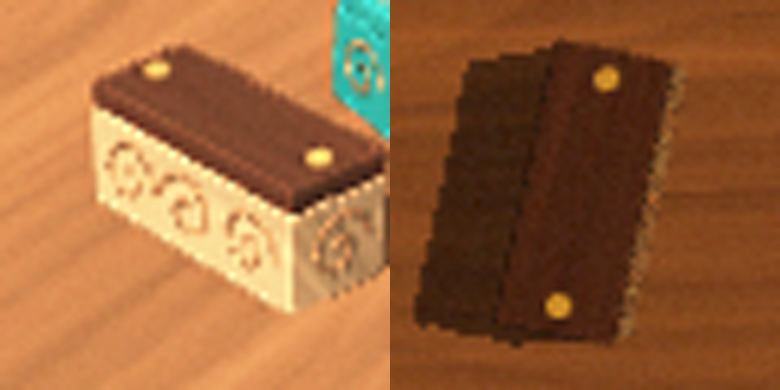

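The crop shows a pale carved side, dark lid and two brass studs (top pixels (256,218) and (247.5,255.5)), so this is the right box. It is centred at about (0.485, 0.224) with yaw −12.3°. The tray is at about (0.591, −0.260) with yaw −18°. I'll turn the tool and move above the box.

apply_moves(
  claw=[0.085, 0.085, 0.085, 0.085, 0.085, 0.085, 0.085, 0.085, 0.085, 0.085, 0.085, 0.085, 0.085, 0.085, 0.085, 0.085, 0.085, 0.085, 0.085, 0.085],
  xyz=[
    [0, 0, 0],
    [-0.012, -0.0095, 0],
    [-0.024, -0.0189, 0],
    [-0.024, -0.0189, 0],
    [-0.024, -0.0189, 0],
    [-0.024, -0.0189, 0],
    [-0.024, -0.0189, 0],
    [-0.024, -0.0189, 0],
    [-0.024, -0.0189, 0],
    [-0.024, -0.0189, 0],
    [-0.024, -0.0189, 0],
    [-0.024, -0.0189, 0],
    [-0.024, -0.0189, 0],
    [-0.024, -0.0189, 0],
    [-0.024, -0.0189, 0],
    [-0.024, -0.0189, 0],
    [-0.024, -0.0189, 0],
    [-0.012, -0.0095, 0],
    [0, 0, 0.02],
    [0, 0, 0.02],
  ],
  twist=[
    [0, 0, -0.066],
    [0, 0, 0],
    [0, 0, 0],
    [0, 0, 0],
    [0, 0, 0],
    [0, 0, 0],
    [0, 0, 0],
    [0, 0, 0],
    [0, 0, 0],
    [0, 0, 0],
    [0, 0, 0],
    [0, 0, 0],
    [0, 0, 0],
    [0, 0, 0],
    [0, 0, 0],
    [0, 0, 0],
    [0, 0, 0],
    [0, 0, 0],
    [0, 0, 0],
    [0, 0, 0],
  ],
)

```text
clock: 2.45
position: [0.4842, 0.2223, 0.1912]
tool_rot: [3.141, 0.001, 2.925]
force: [-0.2, 0.6, -0.3]
grip_width: 0.0853
finger_force: 0.0
```

```bash
python3 - <<'E'
from h import *
d=grab('wrist','w1.png'); V=np.array(d['view']); f=200/np.tan(np.radians(d['vfov'])/2)
print(d['vfov'],f,d['cx'],d['cy'],V.round(3).tolist())
s=bot.observe();print({k:np.round(v,4).tolist() for k,v in s.items()})
for q in('rattle_center',):
    for r in bot.find_in('wrist',q): print(q,np.round(r['position'],3),round(r['score'],2))
E
```

```text
65.70646984690485 309.70691628693146 314.92829190834806 199.9284046679051 [[0.216, 0.976, 0.001, -0.322], [-0.937, 0.207, -0.28, 0.433], [-0.274, 0.06, 0.96, -0.221], [0.0, 0.0, 0.0, 1.0]]
{'clock': 2.5, 'qpos': [-0.5901, 0.4302, 0.063, 1.8918, -0.0356, 0.8237, 0.8461], 'qd': [-0.0125, -0.0151, -0.0009, -0.0201, 0.0034, 0.0873, -0.0021], 'joint_efforts': [1.0673, -96.4093, 4.8625, -41.3947, 0.1251, 1.1146, -0.011], 'position': [0.4827, 0.2219, 0.1881], 'tool_rot': [-3.1394, -0.0021, 2.9255], 'force': [-2.7182, -0.3574, -5.3804], 'moment': [-0.0096, 0.0962, 0.0084], 'finger_force': 0.0, 'grip_width': 0.0853}
rattle_center [0.632 0.224 0.051] 0.75
rattle_center [0.478 0.226 0.058] 0.72
rattle_center [0.487 0.376 0.056] 0.67
```

View pics/w1.png

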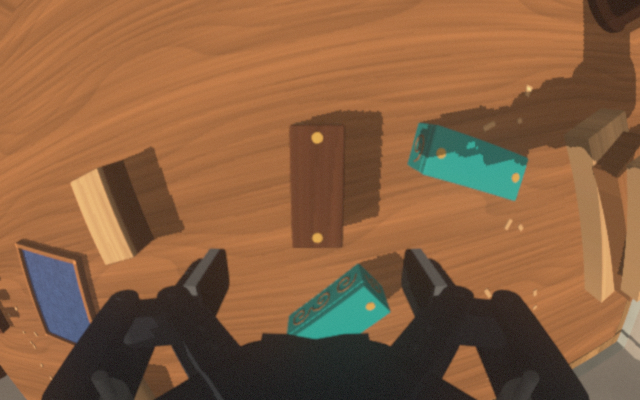

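The wrist view shows the box aligned with the tool, its studs at (317,138) and (317.5,238.5). The fingers straddle it with room from the turquoise boxes.

```bash
python3 - <<'E'
from h import *
d=bot.grab_frame('wrist'); V=np.array(d['view']); f=200/np.tan(np.radians(d['vfov'])/2); R=V[:3,:3]; o=-R.T@V[:3,3]
im=d['img'].astype(int)
y=((im[:,:,0]>150)&(im[:,:,0]>im[:,:,2]+80)&(im[:,:,1]>110)).astype(np.uint8)
n,l,st,c=cv2.connectedComponentsWithStats(y)
P=[]
for k in range(1,n):
    if st[k,4]>20 and 295<c[k][0]<340 and 120<c[k][1]<250:
        p=c[k]-[d['cx'],d['cy']]; r=np.hypot(*p); th=r/f
        q=np.array([p[0]/r*np.sin(th),-p[1]/r*np.sin(th),-np.cos(th)]); w=R.T@q; w=o+w*(.0575-o[2])/w[2]; P.append(w); print(c[k],st[k,4],w.round(4))
P=np.array(P); m=P.mean(0); a=P[0]-P[1]; print(m.round(4),np.arctan2(a[1],a[0]))
s=bot.observe();print(s['position'],s['tool_rot'],s['force'])
yw=s['tool_rot'][2]; e=m[:2]-s['position'][:2]; print('tool dx,dy',e@[np.cos(yw),np.sin(yw)],e@[np.sin(yw),-np.cos(yw)])
E
```

```text
[317.73214286 139.73214286] 112 [0.4377 0.2342 0.0575]
[317.72093023 240.30232558] 86 [0.5317 0.2138 0.0575]
[0.4847 0.224  0.0575] 2.9277554572068816
[0.48322498 0.2226556  0.19087972] [-3.14019461e+00 -1.26967822e-03  2.92635271e+00] [0.19100528 0.3724855  0.20214068]
tool dx,dy -0.001132892567014138 0.0016552873311668243
```

apply_moves(
  claw=[0.085, 0.085, 0.085, 0.085, 0.085, 0.085, 0.085, 0.085, 0.085, 0.085, 0.085, 0.085],
  xyz=[
    [-0.001, 0.0015, 0.01],
    [0, 0, 0.02],
    [0, 0, 0.02],
    [0, 0, 0.02],
    [0, 0, 0.02],
    [0, 0, 0.02],
    [0, 0, 0.02],
    [0, 0, 0.02],
    [0, 0, 0.015],
    [0, 0, 0.01],
    [0, 0, 0.004],
    [0, 0, 0],
  ],
  twist=[
    [0, 0, 0],
    [0, 0, 0],
    [0, 0, 0],
    [0, 0, 0],
    [0, 0, 0],
    [0, 0, 0],
    [0, 0, 0],
    [0, 0, 0],
    [0, 0, 0],
    [0, 0, 0],
    [0, 0, 0],
    [0, 0, 0],
  ],
)

```text
clock: 3.8
position: [0.4851, 0.2249, 0.0123]
tool_rot: [-3.142, 0.0, 2.928]
force: [0.6, -0.9, -0.9]
grip_width: 0.0848
finger_force: 0.0
```

apply_moves(
  claw=[0.06, 0.05, 0.045, 0.045, 0.045, 0.045, 0.045, 0.045],
  xyz=[
    [0, 0, 0],
    [0, 0, 0],
    [0, 0, 0],
    [0, 0, 0],
    [0, 0, 0],
    [0, 0, 0],
    [0, 0, 0],
    [0, 0, 0],
  ],
  twist=[
    [0, 0, 0],
    [0, 0, 0],
    [0, 0, 0],
    [0, 0, 0],
    [0, 0, 0],
    [0, 0, 0],
    [0, 0, 0],
    [0, 0, 0],
  ],
  force=50,
)

```text
clock: 4.6
position: [0.4853, 0.225, 0.013]
tool_rot: [3.141, 0.001, 2.928]
force: [-0.7, -0.6, 7.1]
grip_width: 0.0499
finger_force: 51.6
```

apply_moves(
  claw=[0.045, 0.045, 0.045, 0.045, 0.045, 0.045, 0.045, 0.045, 0.045, 0.045, 0.045, 0.045, 0.045, 0.045],
  xyz=[
    [0, 0, -0.005],
    [0, 0, -0.01],
    [0, 0, -0.015],
    [0, 0, -0.02],
    [0, 0, -0.02],
    [0, 0, -0.02],
    [0, 0, -0.02],
    [0, 0, -0.02],
    [0, 0, -0.015],
    [0, 0, -0.01],
    [0, 0, -0.005],
    [0, 0, 0],
    [0, 0, 0],
    [0, 0, 0],
  ],
  twist=[
    [0, 0, 0],
    [0, 0, 0],
    [0, 0, 0],
    [0, 0, 0],
    [0, 0, 0],
    [0, 0, 0],
    [0, 0, 0],
    [0, 0, 0],
    [0, 0, 0],
    [0, 0, 0],
    [0, 0, 0],
    [0, 0, 0],
    [0, 0, 0],
    [0, 0, 0],
  ],
)

```text
clock: 6.0
position: [0.4847, 0.2247, 0.1716]
tool_rot: [-3.141, -0.001, 2.928]
force: [-0.5, -0.0, -2.9]
grip_width: 0.0496
finger_force: 52.4
```

```bash
cat > obs.py <<'E'
from h import *
s=bot.observe(); yw=s['tool_rot'][2]; m=np.array(s['moment']); F=np.array(s['force'])
print(round(s['clock'],2),'pos',np.round(s['position'],4),'rot',np.round(s['tool_rot'],4),'F',F.round(2),'M tool y',round(float(m[0]*np.sin(yw)-m[1]*np.cos(yw)),4),'M',m.round(4),'grip',round(s['grip_width'],4),s['finger_force'])
E
python3 obs.py
```

```text
6.0 pos [0.4847 0.2247 0.1716] rot [-3.1408e+00 -8.0000e-04  2.9278e+00] F [-0.51 -0.   -2.95] M tool y 0.0123 M [-0.011   0.015   0.0521] grip 0.0496 52.35671818256378
```

apply_moves(
  claw=[0.045, 0.045, 0.045, 0.045, 0.045, 0.045, 0.045, 0.045],
  xyz=[
    [0.01, 0, 0],
    [0.02, 0, 0],
    [0.02, 0, 0],
    [0.01, 0, 0],
    [0, 0, 0],
    [0, 0, 0],
    [0, 0, 0],
    [0, 0, 0],
  ],
  twist=[
    [0, 0, 0],
    [0, 0, 0],
    [0, 0, 0],
    [0, 0, 0],
    [0, 0, 0],
    [0, 0, 0],
    [0, 0, 0],
    [0, 0, 0],
  ],
)

```text
clock: 6.8
position: [0.4269, 0.2373, 0.1722]
tool_rot: [-3.141, 0.0, 2.927]
force: [-1.4, 0.6, -3.0]
grip_width: 0.0498
finger_force: 52.3
```

```bash
python3 obs.py
```

```text
6.8 pos [0.4269 0.2373 0.1722] rot [-3.1415e+00  2.0000e-04  2.9270e+00] F [-1.37  0.55 -3.01] M tool y -0.009 M [-0.0393 -0.0007 -0.0075] grip 0.0498 52.28125423192978
```

apply_moves(
  claw=[0.045, 0.045, 0.045, 0.045, 0.045, 0.045, 0.045, 0.045],
  xyz=[
    [-0.01, 0, 0],
    [-0.02, 0, 0],
    [-0.02, 0, 0],
    [-0.01, 0, 0],
    [0, 0, 0],
    [0, 0, 0],
    [0, 0, 0],
    [0, 0, 0],
  ],
  twist=[
    [0, 0, 0],
    [0, 0, 0],
    [0, 0, 0],
    [0, 0, 0],
    [0, 0, 0],
    [0, 0, 0],
    [0, 0, 0],
    [0, 0, 0],
  ],
)

```text
clock: 7.6
position: [0.4844, 0.2251, 0.1724]
tool_rot: [3.142, -0.0, 2.929]
force: [0.7, -0.3, -3.0]
grip_width: 0.0495
finger_force: 52.3
```

```bash
python3 obs.py
```

```text
7.6 pos [0.4844 0.2251 0.1724] rot [ 3.1416e+00 -2.0000e-04  2.9285e+00] F [ 0.7  -0.32 -3.03] M tool y -0.0146 M [ 0.0683 -0.0297  0.0373] grip 0.0495 52.2662553191185
```

apply_moves(
  claw=[0.045, 0.045, 0.045, 0.045, 0.045, 0.045, 0.045, 0.045, 0.045, 0.045, 0.045, 0.045, 0.045, 0.045, 0.045, 0.045, 0.045, 0.045, 0.045, 0.045],
  xyz=[
    [0.015, 0, 0],
    [0.025, 0, 0],
    [0.02, 0, 0],
    [0, 0, 0],
    [0, 0, 0],
    [-0.015, 0, 0],
    [-0.025, 0, 0],
    [-0.02, 0, 0],
    [0, 0, 0],
    [0, 0, 0],
    [0.015, 0, 0],
    [0.025, 0, 0],
    [0.02, 0, 0],
    [0, 0, 0],
    [0, 0, 0],
    [-0.015, 0, 0],
    [-0.025, 0, 0],
    [-0.02, 0, 0],
    [0, 0, 0],
    [0, 0, 0],
  ],
  twist=[
    [0, 0, 0],
    [0, 0, 0],
    [0, 0, 0],
    [0, 0, 0],
    [0, 0, 0],
    [0, 0, 0],
    [0, 0, 0],
    [0, 0, 0],
    [0, 0, 0],
    [0, 0, 0],
    [0, 0, 0],
    [0, 0, 0],
    [0, 0, 0],
    [0, 0, 0],
    [0, 0, 0],
    [0, 0, 0],
    [0, 0, 0],
    [0, 0, 0],
    [0, 0, 0],
    [0, 0, 0],
  ],
)

```text
clock: 9.6
position: [0.4857, 0.2242, 0.172]
tool_rot: [-3.141, -0.0, 2.926]
force: [0.1, 0.9, -1.8]
grip_width: 0.0496
finger_force: 52.3
```

```bash
cat > avg.py <<'E'
from h import *
L=[]
for i in range(24):
    bot.grab_frame('top'); s=bot.observe(); yw=s['tool_rot'][2]; m=s['moment']; L.append(m[0]*np.sin(yw)-m[1]*np.cos(yw))
print(s['clock'],np.mean(L),np.std(L)/len(L)**.5,s['tool_rot'],s['position'])
E
python3 avg.py
```

```text
10.8 0.0120444693192467 0.005244169161404294 [-3.14152485e+00 -9.52399446e-06  2.92780079e+00] [0.48496314 0.2248265  0.17227711]
```

apply_moves(
  claw=[0.045, 0.045, 0.045, 0.045, 0.045, 0.045, 0.045, 0.045],
  xyz=[
    [0.015, 0, 0],
    [0.025, 0, 0],
    [0.02, 0, 0],
    [0, 0, 0],
    [0, 0, 0],
    [0, 0, 0],
    [0, 0, 0],
    [0, 0, 0],
  ],
  twist=[
    [0, 0, 0],
    [0, 0, 0],
    [0, 0, 0],
    [0, 0, 0],
    [0, 0, 0],
    [0, 0, 0],
    [0, 0, 0],
    [0, 0, 0],
  ],
)

```text
clock: 11.6
position: [0.4267, 0.2374, 0.1722]
tool_rot: [-3.141, 0.0, 2.927]
force: [-0.2, -0.5, -2.5]
grip_width: 0.0495
finger_force: 52.3
```

```bash
python3 avg.py
```

```text
12.8 -0.011463435640721763 0.005325879702782236 [-3.14157228e+00 -2.28330052e-05  2.92775631e+00] [0.42632967 0.23758225 0.17228651]
```

The mean moment flips sign between the two stroke ends (+0.012 and −0.011 ± 0.005 N·m), so the ball is moving end to end. I'll add a few more strokes ending at the start position.

apply_moves(
  claw=[0.045, 0.045, 0.045, 0.045, 0.045, 0.045, 0.045, 0.045, 0.045, 0.045, 0.045, 0.045, 0.045, 0.045, 0.045, 0.045, 0.045, 0.045, 0.045],
  xyz=[
    [-0.015, 0, 0],
    [-0.025, 0, 0],
    [-0.02, 0, 0],
    [0, 0, 0],
    [0, 0, 0],
    [0, 0, 0],
    [0.015, 0, 0],
    [0.025, 0, 0],
    [0.02, 0, 0],
    [0, 0, 0],
    [0, 0, 0],
    [0, 0, 0],
    [-0.015, 0, 0],
    [-0.025, 0, 0],
    [-0.02, 0, 0],
    [0, 0, 0],
    [0, 0, 0],
    [0, 0, 0],
    [0, 0, 0],
  ],
  twist=[
    [0, 0, 0],
    [0, 0, 0],
    [0, 0, 0],
    [0, 0, 0],
    [0, 0, 0],
    [0, 0, 0],
    [0, 0, 0],
    [0, 0, 0],
    [0, 0, 0],
    [0, 0, 0],
    [0, 0, 0],
    [0, 0, 0],
    [0, 0, 0],
    [0, 0, 0],
    [0, 0, 0],
    [0, 0, 0],
    [0, 0, 0],
    [0, 0, 0],
    [0, 0, 0],
  ],
)

```text
clock: 14.7
position: [0.4846, 0.225, 0.1723]
tool_rot: [-3.142, -0.0, 2.928]
force: [-0.5, 1.6, -2.7]
grip_width: 0.0497
finger_force: 52.3
```

```bash
python3 obs.py; python3 - <<'E'
from h import *
s=bot.observe(); yt=np.pi-np.radians(17.96)
e=np.array([.591,-.2605])-s['position'][:2]
print('twist z',-(yt-s['tool_rot'][2]),'dx dy',e@[np.cos(yt),np.sin(yt)],e@[np.sin(yt),-np.cos(yt)])
E
```

```text
14.7 pos [0.4846 0.225  0.1723] rot [-3.1415e+00 -2.0000e-04  2.9282e+00] F [-0.53  1.57 -2.73] M tool y 0.0414 M [ 0.0466  0.0322 -0.0301] grip 0.0497 52.313300371170044
twist z 0.10011190420209548 dx dy -0.2508871273193277 -0.4290214064251823
```

apply_moves(
  claw=[0.045, 0.045, 0.045, 0.045, 0.045, 0.045, 0.045, 0.045, 0.045, 0.045, 0.045, 0.045, 0.045, 0.045, 0.045, 0.045, 0.045, 0.045, 0.045, 0.045],
  xyz=[
    [0, 0, 0],
    [-0.0074, -0.0126, 0],
    [-0.0148, -0.0252, 0],
    [-0.0148, -0.0252, 0],
    [-0.0148, -0.0252, 0],
    [-0.0148, -0.0252, 0],
    [-0.0148, -0.0252, 0],
    [-0.0148, -0.0252, 0],
    [-0.0148, -0.0252, 0],
    [-0.0148, -0.0252, 0],
    [-0.0148, -0.0252, 0],
    [-0.0148, -0.0252, 0],
    [-0.0148, -0.0252, 0],
    [-0.0148, -0.0252, 0],
    [-0.0148, -0.0252, 0],
    [-0.0148, -0.0252, 0],
    [-0.0148, -0.0252, 0],
    [-0.0148, -0.0252, 0],
    [-0.0074, -0.0126, 0],
    [0, 0, 0],
  ],
  twist=[
    [0, 0, 0.1],
    [0, 0, 0],
    [0, 0, 0],
    [0, 0, 0],
    [0, 0, 0],
    [0, 0, 0],
    [0, 0, 0],
    [0, 0, 0],
    [0, 0, 0],
    [0, 0, 0],
    [0, 0, 0],
    [0, 0, 0],
    [0, 0, 0],
    [0, 0, 0],
    [0, 0, 0],
    [0, 0, 0],
    [0, 0, 0],
    [0, 0, 0],
    [0, 0, 0],
    [0, 0, 0],
  ],
)

```text
clock: 16.7
position: [0.5913, -0.2628, 0.1721]
tool_rot: [-3.141, -0.0, 2.826]
force: [0.1, 0.7, -2.6]
grip_width: 0.05
finger_force: 52.5
```

```bash
python3 - <<'E'
from h import *
d=grab('scene','s2.png'); a=d['img'].astype(int)
m=((a[:,:,2]>a[:,:,0]+25)&(a[:,:,2]>a[:,:,1]+15)).astype(np.uint8); m[:240]=0;m[:, :140]=0
h=cv2.convexHull(np.argwhere(m)[:,::-1].astype(np.float32))
W=np.array([onz(d,u,v,.008)[:2] for u,v in h[:,0]])
print('tray scene',cv2.minAreaRect((W*1000).astype(np.float32)))
for r in bot.find_in('scene','tray_floor'): print(r)
E
python3 obs.py
```

```text
tray scene ((589.8145141601562, -258.04541015625), (148.55014038085938, 183.51724243164062), 72.12311553955078)
{'position': [0.6044, -0.2681, 0.007], 'score': 0.89}
16.8 pos [ 0.5917 -0.2599  0.1721] rot [ 3.1412e+00 -6.0000e-04  2.8286e+00] F [ 0.69  0.64 -2.58] M tool y 0.0165 M [ 0.0547 -0.0003  0.023 ] grip 0.0495 52.49840319156647
```

View pics/s2.png

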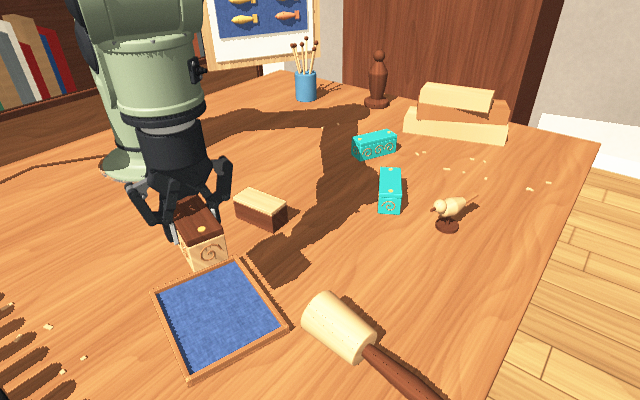

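The scene view shows the box held upright and level over the tray, and the walnut box at (260,208) has not moved. I'll lower it.

apply_moves(
  claw=[0.045, 0.045, 0.045, 0.045, 0.045, 0.045, 0.045, 0.045, 0.045, 0.045, 0.045, 0.045, 0.045, 0.045, 0.045, 0.045],
  xyz=[
    [0, 0, 0.008],
    [0, 0, 0.016],
    [0, 0, 0.018],
    [0, 0, 0.018],
    [0, 0, 0.018],
    [0, 0, 0.018],
    [0, 0, 0.016],
    [0, 0, 0.012],
    [0, 0, 0.008],
    [0, 0, 0.006],
    [0, 0, 0.004],
    [0, 0, 0.003],
    [0, 0, 0.002],
    [0, 0, 0.001],
    [0, 0, 0],
    [0, 0, 0],
  ],
  twist=[
    [0, 0, 0],
    [0, 0, 0],
    [0, 0, 0],
    [0, 0, 0],
    [0, 0, 0],
    [0, 0, 0],
    [0, 0, 0],
    [0, 0, 0],
    [0, 0, 0],
    [0, 0, 0],
    [0, 0, 0],
    [0, 0, 0],
    [0, 0, 0],
    [0, 0, 0],
    [0, 0, 0],
    [0, 0, 0],
  ],
)

```text
clock: 18.4
position: [0.5922, -0.2604, 0.0245]
tool_rot: [-3.142, 0.0, 2.828]
force: [-0.4, -0.0, -2.4]
grip_width: 0.0493
finger_force: 52.5
```

```bash
python3 obs.py
```

```text
18.4 pos [ 0.5922 -0.2604  0.0245] rot [-3.1415e+00  4.0000e-04  2.8278e+00] F [-0.39 -0.03 -2.37] M tool y -0.0082 M [-0.017  -0.0031 -0.001 ] grip 0.0493 52.49871611595154
```

apply_moves(
  claw=[0.045, 0.045, 0.045, 0.045, 0.045, 0.045],
  xyz=[
    [0, 0, 0.001],
    [0, 0, 0.001],
    [0, 0, 0.001],
    [0, 0, 0],
    [0, 0, 0],
    [0, 0, 0],
  ],
  twist=[
    [0, 0, 0],
    [0, 0, 0],
    [0, 0, 0],
    [0, 0, 0],
    [0, 0, 0],
    [0, 0, 0],
  ],
)

```text
clock: 19.0
position: [0.592, -0.2603, 0.0213]
tool_rot: [-3.142, -0.0, 2.828]
force: [-0.5, 0.7, -2.0]
grip_width: 0.0494
finger_force: 52.6
```

apply_moves(
  claw=[0.045, 0.045, 0.045],
  xyz=[
    [0, 0, 0.0005],
    [0, 0, 0.0005],
    [0, 0, 0],
  ],
  twist=[
    [0, 0, 0],
    [0, 0, 0],
    [0, 0, 0],
  ],
)

```text
clock: 19.3
position: [0.5921, -0.2603, 0.021]
tool_rot: [3.142, 0.0, 2.828]
force: [-4.5, 1.8, 10.7]
grip_width: 0.0499
finger_force: 53.9
```

Contact felt. I'll ease off, open slowly and retreat.

apply_moves(
  claw=[0.045, 0.052, 0.056, 0.06, 0.064, 0.068, 0.07, 0.07, 0.07],
  xyz=[
    [0, 0, -0.0005],
    [0, 0, 0],
    [0, 0, 0],
    [0, 0, 0],
    [0, 0, 0],
    [0, 0, 0],
    [0, 0, 0],
    [0, 0, 0],
    [0, 0, 0],
  ],
  twist=[
    [0, 0, 0],
    [0, 0, 0],
    [0, 0, 0],
    [0, 0, 0],
    [0, 0, 0],
    [0, 0, 0],
    [0, 0, 0],
    [0, 0, 0],
    [0, 0, 0],
  ],
  force=20,
)

```text
clock: 20.2
position: [0.592, -0.2603, 0.0208]
tool_rot: [-3.142, -0.0, 2.828]
force: [0.0, -0.3, -0.2]
grip_width: 0.07
finger_force: 0.0
```

apply_moves(
  claw=[0.07, 0.07, 0.07, 0.07, 0.07, 0.07, 0.07, 0.07, 0.07, 0.07, 0.07, 0.07, 0.07, 0.07, 0.07],
  xyz=[
    [0, 0, -0.005],
    [0, 0, -0.01],
    [0, 0, -0.015],
    [0, 0, -0.02],
    [0, 0, -0.02],
    [0, 0, -0.02],
    [0, 0, -0.02],
    [0, 0, -0.02],
    [0, 0, -0.02],
    [0, 0, -0.015],
    [0.02, 0.01, 0],
    [0.03, 0.02, 0],
    [0.03, 0.02, 0],
    [0, 0, 0],
    [0, 0, 0],
  ],
  twist=[
    [0, 0, 0],
    [0, 0, 0],
    [0, 0, 0],
    [0, 0, 0],
    [0, 0, 0],
    [0, 0, 0],
    [0, 0, 0],
    [0, 0, 0],
    [0, 0, 0],
    [0, 0, 0],
    [0, 0, 0],
    [0, 0, 0],
    [0, 0, 0],
    [0, 0, 0],
    [0, 0, 0],
  ],
)

```text
clock: 21.7
position: [0.5316, -0.1878, 0.1869]
tool_rot: [3.141, 0.001, 2.829]
force: [0.1, -1.0, 0.4]
grip_width: 0.0701
finger_force: 0.0
```

```bash
python3 obs.py; python3 - <<'E'
from h import *
a=grab('scene')['img'];d=grab('top'); b=d['img']
for q in('rattle_center','walnut_center'):
  for r in bot.find_in('top',q): print(q,np.round(r['position'],3),round(r['score'],2))
A=cv2.resize(a[180:400,120:340],(400,400)); B=cv2.resize(b[110:270,330:490],(400,400))
cv2.imwrite('pics/end.png',np.hstack([A,B])[:,:,::-1])
E
```

```text
21.7 pos [ 0.5316 -0.1878  0.1869] rot [3.1414e+00 1.2000e-03 2.8286e+00] F [ 0.09 -1.01  0.36] M tool y -0.0199 M [ 0.0093 -0.0239  0.0118] grip 0.0701 0.0
rattle_center [0.648 0.207 0.054] 0.96
rattle_center [0.495 0.386 0.06 ] 0.83
rattle_center [ 0.619 -0.248  0.059] 0.78
walnut_center [ 0.464 -0.018  0.056] 0.69
```

View pics/end.png

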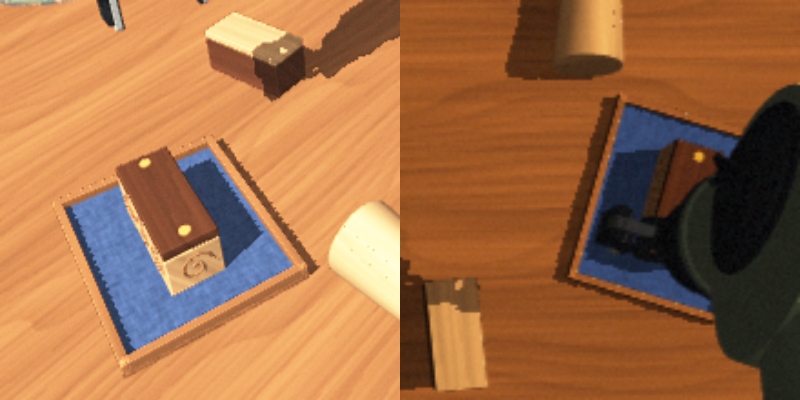

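The box stands upright and lengthwise on the felt, with its studs at scene pixels (199.5,269) and (221.5,306). The walnut box has not moved. One numeric check before handing in.

```bash
python3 - <<'E'
from h import *
d=grab('scene')
a,b=onz(d,199.5,268.8,.065),onz(d,221.4,306.3,.065); print(a,b,(a+b)/2,np.degrees(np.arctan2(*(b-a)[1::-1])))
if np.linalg.norm(((a+b)/2)[:2]-[.591,-.26])<.008: print(bot.job_done())
E
```

```text
[ 0.54640597 -0.24411835  0.065     ] [ 0.63857943 -0.27440283  0.065     ] [ 0.5924927  -0.25926059  0.065     ] -18.188438213640424
the job is handed in; nothing more can be done
None
```

The carved box was lifted, shaken end to end until the ball's shift showed in the wrist moment, then laid upright, lengthwise and within about 2 mm of the measured middle of the blue tray and released; the walnut box was not touched, and the job is handed in.

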